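Weigh two press weights and sort out the hollow one

TASK

One of the two press weights with wooden knobs has lost its lead core. Find out on the bench balance which is the full one: stood on the platform and pushed gently right up against the end fence, then let go, only the full one tips the beam. Leave the full weight standing there with the beam tipped down and stand the hollow one upright on the white tub lid with its whole foot on it; push so lightly that the fence is not shifted, do not lean on the balance with the hand, and leave the other things where they are.

Things in the scene. Friction and masses are not known exactly. Their poses are not given: they have to be found in the camera images.
- press_a: press weight: upright steel cylinder, 50 mm diameter and 50 mm high, with a short neck and on top a dark wooden knob (cylinder 24 mm diameter, from 54 to 78 mm above the foot) to lift it by. Origin at the centre of the foot, z up. Two look alike: one holds its lead core (400 g in all), the other is hollow (170 g); which is which changes
- press_b: press weight: upright steel cylinder, 50 mm diameter and 50 mm high, with a short neck and on top a dark wooden knob (cylinder 24 mm diameter, from 54 to 78 mm above the foot) to lift it by. Origin at the centre of the foot, z up. Two look alike: one holds its lead core (400 g in all), the other is hollow (170 g); which is which changes
- balance: grey base of the bench balance, plate 200 x 90 mm, fixed; origin on the table under its middle, x along the beam to the loading platform, y across, z up. A carriage, clamped up to 20 mm either way along x (NOT reported: find the fence by feel), bears the pivot at z 78 mm between uprights 88 mm high, a pointer to 120 mm beside them and, at x -94 mm, the dark counterpoise
- platform (a point): fixed on the base frame, 90 mm along x and 50 mm up: the middle of the platform's floor, beam level and carriage central. Measured from the real pivot the floor runs from 27 to 145 mm, 60 mm wide between 6 mm lips, and ends at the inner face of the fence, a steel plate across the end that stands 30 mm above the floor. Push towards +x
- fence_mean (a point): fixed on the base frame: foot of the fence's inner face if the carriage stood central (145 mm along x, 50 mm up); the true one is up to 20 mm nearer or farther along x. A full weight tips the beam only if its side is within about 4 mm of the fence (axis then 120 mm from the pivot); a hollow one never does. A held weight falsifies the tilt: read it a second after letting go
- fence (a joint): how far the fence has been pushed back from its setting, in m; 0 as set. The fence is a plate held on two rods by friction only: it gives way at about 7 N, so stop pushing at 3 to 5 N (shifted 3 mm or more, the balance is out of adjustment). Says nothing of where the carriage stands
- beam (a joint): tilt of the balance beam in rad: 0 level (unloaded, at its upper stop), 0.10 with the platform end tipped fully down (stop); it stays wherever the load drives it
- saucer: white tub lid lying on the table, used as a saucer for the hollow weight; disc of 114 mm diameter, 6 mm thick, fixed; origin at the centre of its underside
- sander: brown cork sanding block, 56 x 86 x 27 mm, loose, a bystander; origin under its centre
- glue: glue bottle with a red spout, 41 mm diameter, 132 mm high, loose, a bystander; origin under its centre
- ink: small white ink pot with a black rim, 36 mm diameter, 34 mm high, loose, a bystander; origin under its centre
- brush: flat brush, 42 x 160 x 16 mm, lying on the table, loose, a bystander; origin under its centre
- knife: filling knife with turned handle, 93 x 182 x 15 mm, lying on the table, loose, a bystander; origin under its centre
Mind the look-alikes: they are no part of the job. Leave any orange look-alike of the press_a alone.

How it is judged:
At the end, for the whole second after the job is handed in: The beam is tipped down (joint over 0.08 rad) by one weight that alone stands upright on the balance platform, and the other weight stands upright on the tub lid within 33 mm of its centre; both are at rest and released (value of joint beam above 0.08 rad and ((contact force between press_a and balance above 1 N and x of press_a in the frame of balance above 0.09 m and height (world z) of press_a above 0.025 m and angle between press_a's own z axis and vertical below 0.2 rad and horizontal distance between press_b and saucer below 0.033 m and height (world z) of press_b below 0.02 m and angle between press_b's own z axis and vertical below 0.06 rad and contact force between press_b and saucer above 0.3 N) or (contact force between press_b and balance above 1 N and x of press_b in the frame of balance above 0.09 m and height (world z) of press_b above 0.025 m and angle between press_b's own z axis and vertical below 0.2 rad and horizontal distance between press_a and saucer below 0.033 m and height (world z) of press_a below 0.02 m and angle between press_a's own z axis and vertical below 0.06 rad and contact force between press_a and saucer above 0.3 N)) and linear speed of each of press_a, press_b below 0.01 m/s); the robot touches nothing.
It fails at once if a weight is banged or pressed against the balance (its floor or fence) with more than 18 N (contact force between any of press_a, press_b and balance above 18 N).
It fails at once if the robot itself leans on the balance with more than 2 N (contact force between any of the arm, the fingers and balance above 2 N).
It fails at once if the fence is pushed back from its setting by more than 3 mm (value of joint fence above 0.003 m).
It fails at once if a weight is tipped over (angle between any of press_a, press_b's own z axis and vertical above 0.7 rad).
It fails at once if a bystander is moved more than 30 mm (distance of any of sander, glue, ink, brush, knife from where it was at the start of the episode above 0.03 m).
It also fails if it takes over 72 s, if anything falls off the work surface, if the arm or the gripper's body presses on something with over 40 N, if the wrist force passes 120 N, or if a joint passes its speed limit or range.

ROBOT

A 6-joint arm with a two-finger parallel gripper is mounted at the origin on a cart in front of the work surface, level with it; the furniture and walls round the work are solid. World frame = base frame: x ahead of the robot, y to its left, z up, the work surface at z = 0. Lengths are in m, angles in rad, forces in N, time in s.
With the tool pointing down it reaches from about 0.325 to 0.9 m from the base axis. Payload 6.1 kg.
Tool frame: the origin (TCP) lies at the very end of the fingers, on their centre line; the grasp point (between the pads) lies 19 mm behind it (robot.hold_point_z is the distance from the TCP to the grasp point, in m); x points along the fingers, y is the direction in which the jaws open and shut, and the axes are right-handed (so a half turn about x gives the same grasp; the last joint's range is limited). The gripper opens to 85 mm and grips with 20 to 120 N. Pads are 22 mm wide; open, the fingers measure 114 mm over their backs; the gripper's body (76 mm by 85 mm) begins 54 mm behind the grasp point. The pads swing forward as they close: fully open they stand 13 mm farther back than shut.
Start: joints at [-1.455, 0.22, 1.526, -0, 1.395, -0.126], TCP at [0.15, -0.607, 0.231] pointing down, gripper open.
Joint ranges: [-2.98, 2.98], [-0.91, 2.08], [0.09, 2.57], [-1.24, 4.39], [0.2, 2.65], [-2.68, 2.68]. Speed limits (rad/s): [2.57, 2.57, 3.01, 3.14, 3.14, 3.14].

INTERFACE

Orientations are given as a rotation vector (axis times angle).
In Python, from cell import telemetry, vision, robot gives the robot as it stands.
- The arm moves only by the shell command python3 -m creep 'ROWS'. ROWS is JSON, a list of rows, each an object with "twist": the turn, a rotation vector about the world's x, y, z in degrees, a list of three; "dp": the shift along the world's x, y, z in cm, a list of three; "claw": the closure in counts, from 0 (fully open) to 255 (shut). A call has 1 to 10 rows; each row shifts and turns the pose as measured when the row begins; what a row does not reach is not made up. A row lasts 1/10 s, in which the tool goes at most 50 mm and 8.59 degrees, less where a joint would pass 70% of its speed; a pose out of reach is approached as far as the arm can. A call is refused whole if a number of a shift passes 5 or a number of a turn 8.59, either way. A call with a gripper value outside its range is refused whole. The fingers move at their own pace and stop on an object; the grip force is fixed at half the most. Time passes only in rows, so rows that do not move let the fingers close. It gives the time, the measured TCP pose, the force and the opening at its end, in the units of the state.
- telemetry.sense(): the state, without advancing time (a new reading comes with each control period).
- vision.get_image(name): name is "scene" or "top" or "wrist"; returns the picture (384x512x3 uint8, red, green, blue); there is no depth.
- vision.camera_params(name): a dict with "intrinsics" (3x3 intrinsics, pixels), "R" (3x3) and "t" (3): a world point X has camera coordinates R X + t; the wrist camera has in their place "mount" (4x4, takes a point from camera to tool coordinates, whose origin is the TCP and whose axes are the tool frame's). Camera axes: x right, y down, z forward; pixel columns grow to the right and rows downward; lengths in m; the calibration is good to about 2 mm. A picture is of the moment at which its call begins: read the wrist's pose just before it. camera_params takes no time and is no camera call.
- robot.close_job(): hands the job in, once; it reports no verdict.
The state is a dict: "time": time; "qpos": joint angles; "joint_vel": joint speeds; "joint_efforts": joint torques, N m; "eef_pos": TCP position; "tcp_rot": TCP orientation; "ft_force": force on the tool from outside, world axes, zero at the start; "torque": the same for the moment, N m; "gripper_width": finger opening in m.
Only numpy, scipy, OpenCV 4.12 (cv2) and the standard library are available. Lean on these libraries where they do the work, as an engineer would, in place of code of your own. Each camera call takes 0.05 s, during which the arm holds its last target. There are 200 camera calls.

## Working session

There is one attempt and no reset: what is moved stays moved. The work goes in short steps, Python scripts to look and compute and a shell command to move; the robot and the scene stay as the last step left them, time stands still between calls to the robot, and variables do not carry over. Pictures are saved under pics/ and viewed, about 8 in all and at most 12, crops included, and the job is handed in when it is done.

```bash
ls; mkdir -p pics; python3 - <<'E'
from cell import telemetry, vision, robot
import cv2,numpy as np
for n in("scene","top"):
    im=vision.get_image(n);cv2.imwrite(f"pics/{n}0.png",im[:,:,::-1])
    p=vision.camera_params(n);print(n,{k:np.round(np.array(v),4).tolist() for k,v in p.items()})
print(np.round(vision.camera_params("wrist")["mount"],4).tolist(), robot.hold_point_z)
print(telemetry.sense())
E
```

```text
pics
scene {'intrinsics': [[474.4984, 0.0, 261.4865], [0.0, 474.4984, 196.311], [0.0, 0.0, 1.0]], 'R': [[-0.8218, -0.5698, 0.0057], [-0.3361, 0.4767, -0.8123], [0.4601, -0.6694, -0.5832]], 't': [0.4594, 0.1772, 1.3703]}
top {'intrinsics': [[434.8252, 0.0, 255.1349], [0.0, 434.8252, 187.5276], [0.0, 0.0, 1.0]], 'R': [[0.0032, -0.9998, 0.0185], [-0.9981, -0.0043, -0.0612], [0.0613, -0.0182, -0.998]], 't': [0.0809, 0.5006, 1.2397]}
[[-0.0004, -0.3178, 0.9481, -0.1436], [1.0, -0.0007, 0.0002, -0.0016], [0.0006, 0.9481, 0.3178, -0.0814], [0.0, 0.0, 0.0, 1.0]] 0.0187
{'time': 0.1, 'qpos': array([-1.45512612e+00,  2.21184782e-01,  1.52749021e+00, -4.75454920e-06,
        1.39476519e+00, -1.26083766e-01]), 'joint_vel': array([-0.00192728, -0.00218494, -0.00251587, -0.00015365,  0.00061515,
       -0.0001371 ]), 'joint_efforts': array([ 2.15463547e-04, -4.98244786e+01, -3.90546870e+01, -2.77958452e-04,
        5.66239949e-03, -1.99410050e-05]), 'eef_pos': array([ 0.14956759, -0.60625774,  0.23028887]), 'tcp_rot': array([ 2.09381636,  0.25628279, -2.09380594]), 'ft_force': array([ 0.38151435,  0.22837665, -1.17262508]), 'torque': array([ 0.04811936,  0.01646849, -0.03733219]), 'gripper_width': 0.08554444788296639}
```

View pics/top0.png

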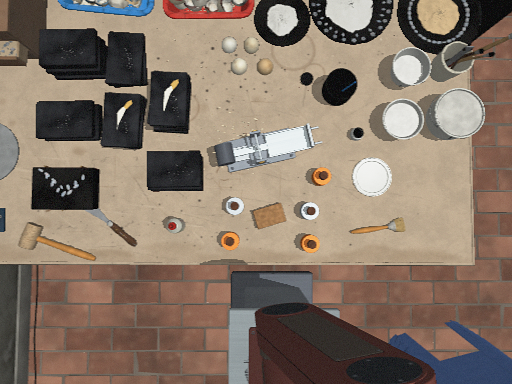

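View pics/scene0.png

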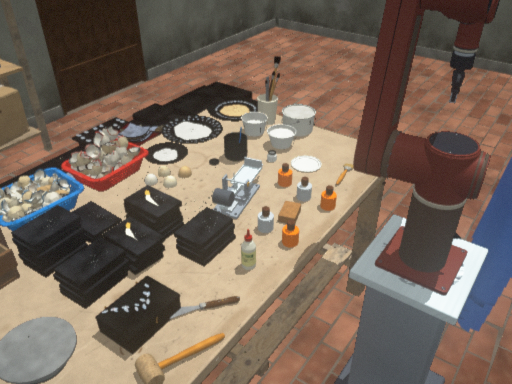

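Candidates in top image: steel weights at (234,206) and (310,211). The orange look-alikes at (321,176), (230,241) and (310,243) are to be left alone. I'll check this in a close crop.

```bash
cat > h.py <<'E'
from cell import telemetry, vision, robot
import cv2,numpy as np
def pix2w(n,u,v,z):
    p=vision.camera_params(n);K,R,t=[np.array(p[k],float) for k in("intrinsics","R","t")]
    d=R.T@np.linalg.solve(K,[u,v,1]);c=-R.T@t
    return c+d*(z-c[2])/d[2]
def w2pix(n,X):
    p=vision.camera_params(n);K,R,t=[np.array(p[k],float) for k in("intrinsics","R","t")]
    q=K@(R@np.array(X,float)+t);return q[:2]/q[2]
E
python3 - <<'E'
from h import *
im=cv2.imread("pics/top0.png")
cv2.imwrite("pics/c1.png",cv2.resize(im[110:260,200:400],None,fx=4,fy=4,interpolation=cv2.INTER_CUBIC))
for n,u,v,z in [("knobA",234,206,.078),("knobB",310,211,.078),("sau",372,177,.006),("sander",269,215,.027),("or1",321,176,.078),("or2",230,241,.078),("or3",310,243,.078),("glue",174,225,.13)]:
    print(n,pix2w("top",u,v,z).round(3))
E
```

```text
knobA [0.446 0.142 0.078]
knobB [ 0.433 -0.066  0.078]
sau [ 0.533 -0.259  0.006]
sander [0.421 0.043 0.027]
or1 [ 0.529 -0.097  0.078]
or2 [0.351 0.152 0.078]
or3 [ 0.346 -0.066  0.078]
glue [0.395 0.295 0.13 ]
```

View pics/c1.png

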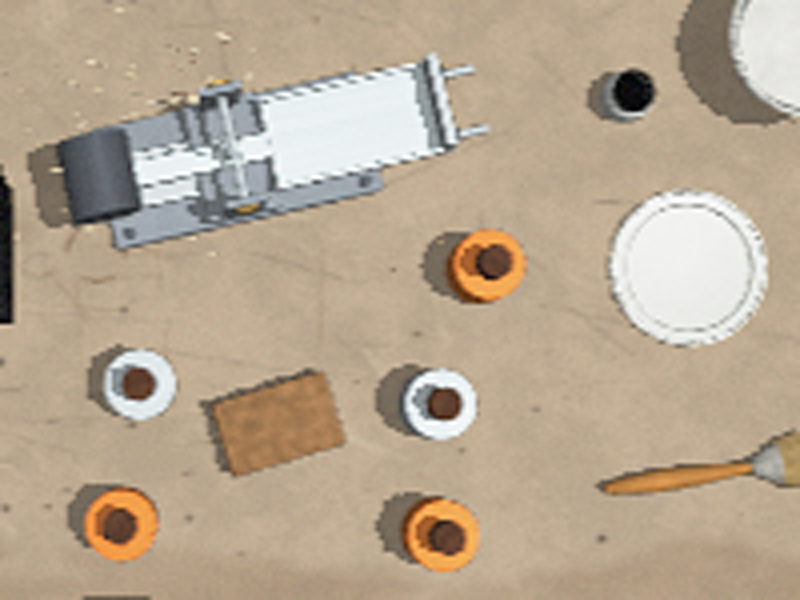

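```bash
python3 - <<'E'
from h import *
f=lambda n,u,v,z:print(n,pix2w("top",200+u/4-.375,110+v/4-.375,z).round(4))
f("knobA",139,383,.078);f("knobB",444,404,.078);f("saucer",688,267,.006)
f("A body",140,384,.05);f("B body",440,404,.05)
f("floor nearL",255,98,.05);f("floor nearR",280,187,.05)
f("floor farL",416,68,.05);f("floor farR",438,153,.05)
f("base BL",117,248,.008);f("base BR",380,190,.008)
f("lipL far",418,64,.056);f("lipL near",258,98,.056);f("lipR far",440,157,.056);f("lipR near",282,189,.056)
f("fence outL",437,53,.08);f("fence outR",459,148,.08)
f("or1",494,260,.078);f("or1body",487,265,.05)
c=np.array(vision.camera_params("top")["R"]).T@-np.array(vision.camera_params("top")["t"]);print(c)
# tool axes now
from scipy.spatial.transform import Rotation as Ro
print(Ro.from_rotvec(telemetry.sense()["tcp_rot"]).as_matrix().round(3))
E
```

```text
knobA [0.4473 0.1405 0.078 ]
knobB [ 0.4337 -0.0681  0.078 ]
saucer [ 0.5349 -0.2578  0.006 ]
A body [0.4472 0.1406 0.05  ]
B body [ 0.434  -0.0694  0.05  ]
floor nearL [0.6494 0.0607 0.05  ]
floor nearR [0.5862 0.0429 0.05  ]
floor farL [ 0.6716 -0.0534  0.05  ]
floor farR [ 0.611  -0.0687  0.05  ]
base BL [0.5466 0.1591 0.008 ]
base BR [ 0.59   -0.0322  0.008 ]
lipL far [ 0.6732 -0.054   0.056 ]
lipL near [0.6483 0.0588 0.056 ]
lipR far [ 0.6072 -0.0693  0.056 ]
lipR near [0.584  0.0418 0.056 ]
fence outL [ 0.676 -0.064  0.08 ]
fence outR [ 0.6099 -0.079   0.08  ]
or1 [ 0.5328 -0.103   0.078 ]
or1body [ 0.5318 -0.103   0.05  ]
[0.42336015 0.10570442 1.26630101]
[[-0.     0.239 -0.971]
 [ 0.002 -0.971 -0.239]
 [-1.    -0.002 -0.   ]]
```

```bash
python3 -m creep '[{"dp":[2.2,4.2,0],"twist":[0,0,0],"claw":0},{"dp":[2.2,4.2,0],"twist":[0,0,0],"claw":0},{"dp":[2.2,4.2,0],"twist":[0,0,0],"claw":0},{"dp":[2.2,4.2,0],"twist":[0,0,0],"claw":0},{"dp":[2.2,4.2,0],"twist":[0,0,0],"claw":0},{"dp":[2.2,4.2,0],"twist":[0,0,0],"claw":0},{"dp":[2.2,4.2,0],"twist":[0,0,0],"claw":0},{"dp":[2.2,4.2,0],"twist":[0,0,0],"claw":0},{"dp":[2.2,4.2,0],"twist":[0,0,0],"claw":0},{"dp":[2.2,4.2,0],"twist":[0,0,0],"claw":0}]'
```

```text
time: 1.1
eef_pos: [0.3695, -0.1719, 0.2233]
tcp_rot: [2.103, 0.253, -2.105]
ft_force: [-0.1, -0.5, 1.1]
gripper_width: 0.0851
```

```bash
python3 -m creep '[{"dp":[2.2,3.4,0],"twist":[0,0,0],"claw":60},{"dp":[2.2,3.4,-1],"twist":[0,0,0],"claw":60},{"dp":[2.0,3.4,-2],"twist":[0,0,0],"claw":60},{"dp":[0,0,-3],"twist":[0,0,0],"claw":60},{"dp":[0,0,0],"twist":[0,0,0],"claw":60},{"dp":[0,0,0],"twist":[0,0,0],"claw":60}]'; python3 - <<'E'
from h import *
s=telemetry.sense();print(s["eef_pos"],s["tcp_rot"])
im=vision.get_image("wrist");cv2.imwrite("pics/w1.png",im[:,:,::-1])
from scipy.spatial.transform import Rotation as Ro
R=Ro.from_rotvec(s["tcp_rot"]).as_matrix();print(R.round(3))
p=vision.camera_params("wrist");M=np.array(p["mount"]);K=np.array(p["intrinsics"])
for X in([.4337,-.0681,.078],[.434,-.069,.05],[.434,-.069,0]):
    c=np.linalg.inv(M)@np.append(R.T@(np.array(X)-s["eef_pos"]),1);q=K@c[:3];print(q[:2]/q[2])
E
```

```text
time: 1.7
eef_pos: [0.4366, -0.0586, 0.1624]
tcp_rot: [2.1, 0.263, -2.096]
ft_force: [0.0, -0.1, 0.5]
gripper_width: 0.0654
[ 0.43658872 -0.05855349  0.16242248] [ 2.10004262  0.26268367 -2.09624318]
[[ 0.001  0.238 -0.971]
 [ 0.009 -0.971 -0.238]
 [-1.    -0.009 -0.003]]
[270.10962161 205.54800013]
[270.10146232 194.34915525]
[268.47194261 179.13157366]
```

View pics/w1.png

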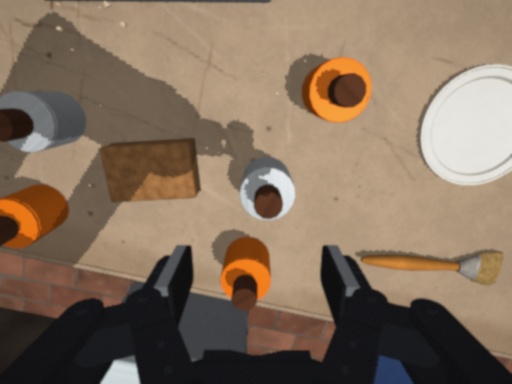

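The wrist view shows the grey press weight with its knob at (268,203), predicted at (270,205). The orange look-alikes are at (338,90) and (247,270), clear of it. I'll descend now.

```bash
python3 -m creep '[{"dp":[-0.2,-0.5,-2],"twist":[0,0,0],"claw":60},{"dp":[-0.1,-0.4,-2.5],"twist":[0,0,0],"claw":60},{"dp":[0,0,-2.5],"twist":[0,0,0],"claw":60},{"dp":[0,0,-2],"twist":[0,0,0],"claw":60},{"dp":[0,0,-0.8],"twist":[0,0,0],"claw":60},{"dp":[0,0,0],"twist":[0,0,0],"claw":60}]'
```

```text
time: 2.35
eef_pos: [0.4381, -0.0759, 0.0712]
tcp_rot: [2.117, 0.243, -2.085]
ft_force: [0.0, -1.0, 0.0]
gripper_width: 0.0657
```

```bash
cat >> h.py <<'E'
from scipy.spatial.transform import Rotation as Ro
RT=Ro.from_matrix(np.array([[0,.213,-.977],[0,-.977,-.213],[-1,0,0.]]))
def need(x,y,z):
    s=telemetry.sense();r=Ro.from_rotvec(s["tcp_rot"])
    print("dp cm",((np.array([x,y,z])-s["eef_pos"])*100).round(2),"twist",np.degrees((RT*r.inv()).as_rotvec()).round(2),"F",s["ft_force"].round(2),"w",s["gripper_width"].round(4))
E
python3 -c "from h import *;need(.434,-.068,.054)"
python3 -m creep '[{"dp":[-0.4,0.7,0],"twist":[0,0,0],"claw":60},{"dp":[0,0,0],"twist":[0,0,0],"claw":60}]'
python3 -c "from h import *;need(.434,-.068,.054)"
```

```text
time: 2.55
eef_pos: [0.4352, -0.0698, 0.0736]
tcp_rot: [2.121, 0.24, -2.083]
ft_force: [0.6, 0.3, 0.5]
gripper_width: 0.0656Traceback (most recent call last):
  File "<string>", line 1, in <module>
    from h import *;need(.434,-.068,.054)
                    ~~~~^^^^^^^^^^^^^^^^^
  File "h.py", line 14, in need
    print("dp cm",((np.array([x,y,z])-s["eef_pos"])*100).round(2),"twist",np.degrees((RT*r.inv()).as_rotvec()).round(2),"F",s["ft_force"].round(2),"w",s["gripper_width"].round(4))
                                                                                                                                                       ^^^^^^^^^^^^^^^^^^^^^^^^
AttributeError: 'float' object has no attribute 'round'
Traceback (most recent call last):
  File "h.py", line 14, in need
    print("dp cm",((np.array([x,y,z])-s["eef_pos"])*100).round(2),"twist",np.degrees((RT*r.inv()).as_rotvec()).round(2),"F",s["ft_force"].round(2),"w",s["gripper_width"].round(4))
                                                                                                                                                       ^^^^^^^^^^^^^^^^^^^^^^^^
AttributeError: 'float' object has no attribute 'round'
```

```bash
sed -i 's/s\["gripper_width"\].round(4)/round(s["gripper_width"],4)/' h.py
python3 -c "from h import *;need(.434,-.068,.054)"
python3 -m creep '[{"dp":[-0.1,0.2,-1.0],"twist":[0,0,0],"claw":60},{"dp":[0,0,-0.9],"twist":[0,0,0],"claw":60},{"dp":[0,0,0],"twist":[0,0,0],"claw":60}]'
python3 -c "from h import *;need(.434,-.068,.054)"
```

```text
dp cm [-0.12  0.18 -1.96] twist [-0.14  1.02 -0.69] F [0.58 0.25 0.48] w 0.0656
time: 2.85
eef_pos: [0.4359, -0.0678, 0.0557]
tcp_rot: [2.124, 0.238, -2.076]
ft_force: [-0.5, -0.4, -0.1]
gripper_width: 0.0655
dp cm [-0.19 -0.02 -0.17] twist [-0.04  1.3  -0.74] F [-0.55 -0.38 -0.08] w 0.0655
```

```bash
python3 -m creep '[{"dp":[-0.2,0,-0.1],"twist":[0,1.3,-0.7],"claw":60},{"dp":[0,0,0],"twist":[0,0,0],"claw":255},{"dp":[0,0,0],"twist":[0,0,0],"claw":255},{"dp":[0,0,0],"twist":[0,0,0],"claw":255},{"dp":[0,0,0],"twist":[0,0,0],"claw":255},{"dp":[0,0,0],"twist":[0,0,0],"claw":255},{"dp":[0,0,0],"twist":[0,0,0],"claw":255}]'
python3 -c "from h import *;need(.434,-.068,.054)"
python3 -m creep '[{"dp":[0,0,1],"twist":[0,0,0],"claw":255},{"dp":[0,0,2],"twist":[0,0,0],"claw":255},{"dp":[0,0,3],"twist":[0,0,0],"claw":255},{"dp":[0,0,4],"twist":[0,0,0],"claw":255},{"dp":[0,0,3],"twist":[0,0,0],"claw":255},{"dp":[0,0,0],"twist":[0,0,0],"claw":255},{"dp":[0,0,0],"twist":[0,0,0],"claw":255}]'
for i in 1 2 3 4 5; do python3 -m creep '[{"dp":[0,0,0],"twist":[0,0,0],"claw":255}]' | grep ft; done
python3 -c "from h import *;need(.434,-.068,.154)"
```

```text
time: 3.55
eef_pos: [0.434, -0.068, 0.0545]
tcp_rot: [2.106, 0.228, -2.111]
ft_force: [0.3, -0.2, 0.4]
gripper_width: 0.0222
dp cm [ 0.   -0.   -0.05] twist [-0.03 -0.14  0.01] F [ 0.3  -0.16  0.41] w 0.0222
time: 4.25
eef_pos: [0.4277, -0.0656, 0.1868]
tcp_rot: [2.098, 0.233, -2.124]
ft_force: [0.0, 0.0, -5.3]
gripper_width: 0.0219
ft_force: [-0.0, -0.1, -4.7]
ft_force: [-0.3, -0.0, -3.8]
ft_force: [0.3, -0.3, -3.9]
ft_force: [0.0, 0.4, -2.8]
ft_force: [0.0, -0.6, -3.9]
dp cm [ 1.03 -0.38 -2.61] twist [-0.47 -1.35  0.01] F [ 0.02 -0.58 -3.88] w 0.0218
```

```bash
python3 -m creep '[{"dp":[2,0.5,0],"twist":[-0.5,-1.3,0],"claw":255},{"dp":[4,1,0],"twist":[0,0,0],"claw":255},{"dp":[4,1,0],"twist":[0,0,0],"claw":255},{"dp":[4,1,0],"twist":[0,0,0],"claw":255},{"dp":[3,0.8,0],"twist":[0,0,0],"claw":255},{"dp":[1,0.2,0],"twist":[0,0,0],"claw":255},{"dp":[0,0,0],"twist":[0,0,0],"claw":255},{"dp":[0,0,0],"twist":[0,0,0],"claw":255}]'
python3 -c "from h import *;need(.631,-.0173,.187)"
```

```text
time: 5.55
eef_pos: [0.6082, -0.0167, 0.1746]
tcp_rot: [2.101, 0.227, -2.117]
ft_force: [-0.4, -0.4, -4.1]
gripper_width: 0.0221
dp cm [ 2.28 -0.06  1.24] twist [-0.   -0.43  0.09] F [-0.38 -0.43 -4.14] w 0.0221
```

```bash
python3 -m creep '[{"dp":[2.0,-0.1,-1],"twist":[0,-0.4,0],"claw":255},{"dp":[0.3,0,-1],"twist":[0,0,0],"claw":255},{"dp":[0,0,-1],"twist":[0,0,0],"claw":255},{"dp":[0,0,0],"twist":[0,0,0],"claw":255},{"dp":[0,0,0],"twist":[0,0,0],"claw":255}]'
python3 - <<'E'
from h import *
need(.631,-.0173,.1055)
a=vision.get_image("wrist");b=vision.get_image("top");c=vision.get_image("scene")
cr=lambda i,y,x,h,w:cv2.resize(i[y:y+h,x:x+w],(400,300),interpolation=cv2.INTER_CUBIC)
z=np.vstack([np.hstack([cv2.resize(a,(400,300)),cr(b,90,220,90,120)]),np.hstack([cr(c,140,180,90,120),cr(a,140,160,150,200)])])
cv2.imwrite("pics/m2.png",z[:,:,::-1])
E
```

```text
time: 6.05
eef_pos: [0.6268, -0.0187, 0.1422]
tcp_rot: [2.104, 0.225, -2.116]
ft_force: [0.3, 0.4, -3.5]
gripper_width: 0.0218
dp cm [ 0.42  0.14 -3.67] twist [-0.01 -0.33  0.16] F [ 0.31  0.45 -3.49] w 0.0218
```

View pics/m2.png

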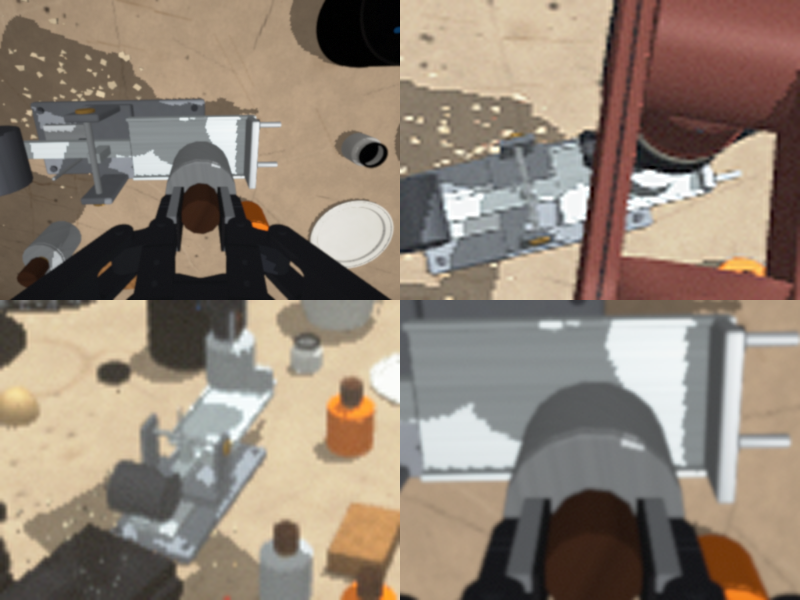

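Wrist view: the weight hangs over the platform, the fence's inner foot is near column 315 and the lips are at rows ~151 and ~227. I'll turn these into positions.

```bash
cat >> h.py <<'E'
def wpix(u,v,z,s=None):
    s=s or telemetry.sense();R=Ro.from_rotvec(s["tcp_rot"]).as_matrix()
    p=vision.camera_params("wrist");M=np.array(p["mount"]);K=np.array(p["intrinsics"])
    d=R@M[:3,:3]@np.linalg.solve(K,[u,v,1]);c=R@M[:3,3]+s["eef_pos"];return c+d*(z-c[2])/d[2]
E
python3 - <<'E'
from h import *
f=lambda n,x,y,z:print(n,wpix(160+(x-400)/2,140+(y-300)/2,z).round(4))
f("far lip L",420,322,.056);f("far lip R",710,318,.056);f("near lip L",425,474,.056);f("near lip R",705,472,.056)
f("fence far",712,320,.05);f("fence near",705,474,.05)
E
```

```text
far lip L [0.6503 0.0554 0.056 ]
far lip R [ 0.675  -0.0524  0.056 ]
near lip L [0.5873 0.0457 0.056 ]
near lip R [ 0.6126 -0.0677  0.056 ]
fence far [ 0.6735 -0.0547  0.05  ]
fence near [ 0.6092 -0.0697  0.05  ]
```

```bash
python3 -m creep '[{"dp":[0.6,0.2,0],"twist":[0,-0.3,0],"claw":255},{"dp":[0,0,-0.8],"twist":[0,0,0],"claw":255},{"dp":[0,0,-0.8],"twist":[0,0,0],"claw":255},{"dp":[0,0,0],"twist":[0,0,0],"claw":255},{"dp":[0,0,0],"twist":[0,0,0],"claw":255}]'
python3 -c "from h import *;need(.6325,-.017,.1055)"
```

```text
time: 6.7
eef_pos: [0.6346, -0.0164, 0.1267]
tcp_rot: [2.113, 0.224, -2.106]
ft_force: [-0.4, -0.2, -3.3]
gripper_width: 0.0222
dp cm [-0.21 -0.06 -2.12] twist [0.01 0.2  0.14] F [-0.43 -0.24 -3.28] w 0.0222
```

```bash
python3 -m creep '[{"dp":[-0.2,-0.1,-0.6],"twist":[0,0.2,0.1],"claw":255},{"dp":[0,0,-0.6],"twist":[0,0,0],"claw":255},{"dp":[0,0,-0.3],"twist":[0,0,0],"claw":255},{"dp":[0,0,0],"twist":[0,0,0],"claw":255},{"dp":[0,0,0],"twist":[0,0,0],"claw":255}]'
python3 -c "from h import *;need(.6325,-.017,.1055)"
```

```text
time: 7.2
eef_pos: [0.632, -0.0176, 0.1098]
tcp_rot: [2.107, 0.227, -2.11]
ft_force: [1.0, 0.1, -3.9]
gripper_width: 0.0222
dp cm [ 0.05  0.06 -0.43] twist [ 0.   -0.09  0.04] F [ 0.99  0.11 -3.89] w 0.0222
```

```bash
python3 -m creep '[{"dp":[0.05,0.05,-0.2],"twist":[0,0,0],"claw":255},{"dp":[0,0,-0.15],"twist":[0,0,0],"claw":255},{"dp":[0,0,0],"twist":[0,0,0],"claw":255},{"dp":[0,0,0],"twist":[0,0,0],"claw":255}]'
python3 -c "from h import *;need(.6325,-.017,.1055)"
python3 -m creep '[{"dp":[0.1,-0.5,0],"twist":[0,0,0],"claw":255},{"dp":[0.1,-0.4,0],"twist":[0,0,0],"claw":255},{"dp":[0,0,0],"twist":[0,0,0],"claw":255},{"dp":[0,0,0],"twist":[0,0,0],"claw":255}]'
python3 -c "from h import *;need(.6367,-.0366,.1055)"
```

```text
time: 7.6
eef_pos: [0.633, -0.017, 0.1066]
tcp_rot: [2.108, 0.226, -2.109]
ft_force: [0.2, 0.2, -3.0]
gripper_width: 0.0219
dp cm [-0.05  0.   -0.11] twist [ 0.01 -0.03  0.04] F [ 0.24  0.17 -3.05] w 0.0219
time: 8.0
eef_pos: [0.6354, -0.0272, 0.107]
tcp_rot: [2.109, 0.226, -2.108]
ft_force: [0.4, 0.2, -3.9]
gripper_width: 0.022
dp cm [ 0.13 -0.94 -0.15] twist [0.03 0.01 0.05] F [ 0.44  0.17 -3.85] w 0.022
```

```bash
python3 -m creep '[{"dp":[0.05,-0.3,-0.1],"twist":[0,0,0],"claw":255},{"dp":[0.05,-0.2,0],"twist":[0,0,0],"claw":255},{"dp":[0,0,0],"twist":[0,0,0],"claw":255}]'
for i in 1; do python3 -m creep '[{"dp":[0.02,-0.1,0],"twist":[0,0,0],"claw":255},{"dp":[0,0,0],"twist":[0,0,0],"claw":255}]'; done
python3 -c "from h import *;need(.6367,-.0366,.1055)"
```

```text
time: 8.3
eef_pos: [0.6365, -0.0327, 0.106]
tcp_rot: [2.109, 0.226, -2.108]
ft_force: [-0.9, -0.1, -3.9]
gripper_width: 0.0222
time: 8.5
eef_pos: [0.6367, -0.0338, 0.1059]
tcp_rot: [2.109, 0.226, -2.108]
ft_force: [-0.1, 0.4, -4.1]
gripper_width: 0.022
dp cm [-0.   -0.28 -0.04] twist [0.03 0.01 0.06] F [-0.07  0.4  -4.09] w 0.022
```

```bash
python3 -m creep '[{"dp":[0.02,-0.1,0],"twist":[0,0,0],"claw":255},{"dp":[0,0,0],"twist":[0,0,0],"claw":255}]'
python3 -c "from h import *;need(.6367,-.0366,.1055)"
```

```text
time: 8.7
eef_pos: [0.6369, -0.0347, 0.1059]
tcp_rot: [2.109, 0.226, -2.108]
ft_force: [-1.0, -0.3, -3.7]
gripper_width: 0.0223
dp cm [-0.02 -0.19 -0.04] twist [0.02 0.01 0.05] F [-0.97 -0.28 -3.75] w 0.0223
```

```bash
cat > ok.py <<'E'
from h import *
import sys
s=telemetry.sense();f=-(s["ft_force"][:2]@[.213,-.977]);print(s["eef_pos"].round(4),"push",f.round(2),s["ft_force"].round(1));sys.exit(int(f>1.6))
E
python3 -m creep '[{"dp":[0.01,-0.06,0],"twist":[0,0,0],"claw":255},{"dp":[0,0,0],"twist":[0,0,0],"claw":255}]'>/dev/null; python3 ok.py &&
python3 -m creep '[{"dp":[0.01,-0.06,0],"twist":[0,0,0],"claw":255},{"dp":[0,0,0],"twist":[0,0,0],"claw":255}]'>/dev/null && python3 ok.py &&
python3 -m creep '[{"dp":[0.01,-0.06,0],"twist":[0,0,0],"claw":255},{"dp":[0,0,0],"twist":[0,0,0],"claw":255}]'>/dev/null && python3 ok.py &&
python3 -m creep '[{"dp":[0.01,-0.06,0],"twist":[0,0,0],"claw":255},{"dp":[0,0,0],"twist":[0,0,0],"claw":255}]'>/dev/null && python3 ok.py &&
python3 -m creep '[{"dp":[0.01,-0.06,0],"twist":[0,0,0],"claw":255},{"dp":[0,0,0],"twist":[0,0,0],"claw":255}]'>/dev/null && python3 ok.py &&
python3 -m creep '[{"dp":[0.01,-0.06,0],"twist":[0,0,0],"claw":255},{"dp":[0,0,0],"twist":[0,0,0],"claw":255}]'>/dev/null && python3 ok.py
```

```text
[ 0.637  -0.0353  0.1059] push 0.09 [-1.1 -0.1 -4.1]
[ 0.6371 -0.0359  0.1059] push -0.41 [ 0.2 -0.4 -3.6]
[ 0.6373 -0.0365  0.106 ] push -0.14 [-0.  -0.1 -4.8]
[ 0.6373 -0.0369  0.1059] push 0.36 [-0.1  0.4 -4. ]
[ 0.6373 -0.0369  0.106 ] push 1.49 [-0.1  1.5 -4.5]
[ 0.6373 -0.037   0.106 ] push 1.09 [ 0.5  1.2 -4.5]
```

```bash
python3 -m creep '[{"dp":[0.02,-0.14,0],"twist":[0,0,0],"claw":255},{"dp":[0.02,-0.14,0],"twist":[0,0,0],"claw":255}]'>/dev/null; python3 ok.py
```

```text
[ 0.6374 -0.0376  0.106 ] push 6.91 [-0.9  6.9 -0.9]
```

```bash
python3 -m creep '[{"dp":[0,0.04,0],"twist":[0,0,0],"claw":255}]'>/dev/null; python3 ok.py
python3 -m creep '[{"dp":[0,0,-0.06],"twist":[0,0,0],"claw":255},{"dp":[0,0,-0.05],"twist":[0,0,0],"claw":255}]'>/dev/null; python3 ok.py
```

```text
[ 0.6374 -0.0371  0.1061] push 0.03 [ 0.4  0.1 -3.8]
[ 0.6376 -0.0372  0.1052] push 2.89 [-0.9  2.8 -2.2]
```

```bash
python3 -m creep '[{"dp":[0,0,0],"twist":[0,0,0],"claw":60},{"dp":[0,0,0],"twist":[0,0,0],"claw":60},{"dp":[0,0,0],"twist":[0,0,0],"claw":60},{"dp":[0,0,0],"twist":[0,0,0],"claw":60},{"dp":[0,0,2],"twist":[0,0,0],"claw":60},{"dp":[0,0,3],"twist":[0,0,0],"claw":60},{"dp":[0,0,3],"twist":[0,0,0],"claw":60},{"dp":[0,0,0],"twist":[0,0,0],"claw":60},{"dp":[0,0,0],"twist":[0,0,0],"claw":60},{"dp":[0,0,0],"twist":[0,0,0],"claw":60}]'
python3 - <<'E'
from h import *
need(.6367,-.0366,.1055)
a=vision.get_image("wrist");c=vision.get_image("scene")
cr=lambda i,y,x,h,w:cv2.resize(i[y:y+h,x:x+w],(400,300),interpolation=cv2.INTER_CUBIC)
cv2.imwrite("pics/m3.png",np.hstack([cv2.resize(a,(400,300)),cr(c,140,180,90,120)])[:,:,::-1])
E
```

```text
time: 11.4
eef_pos: [0.6395, -0.0405, 0.1901]
tcp_rot: [2.114, 0.226, -2.104]
ft_force: [-0.3, -0.5, -0.1]
gripper_width: 0.0655
dp cm [-0.28  0.39 -8.46] twist [-0.05  0.28  0.07] F [-0.35 -0.51 -0.15] w 0.0655
```

View pics/m3.png

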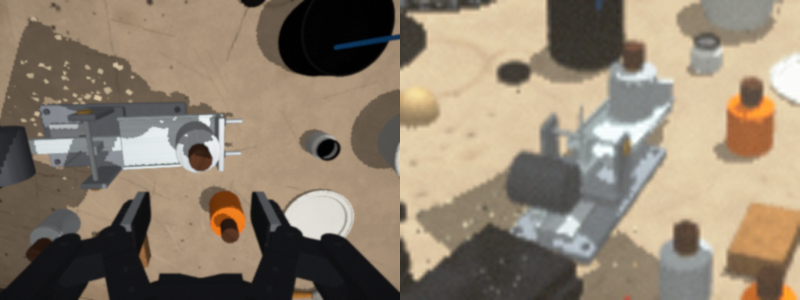

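```bash
python3 - <<'E'
from h import *
c=vision.get_image("scene")[:,:,::-1];cv2.imwrite("pics/scene3.png",c)
a=cv2.imread("pics/scene0.png")
T=a[188:206,210:238]
r=cv2.matchTemplate(c[175:220,198:250],T,cv2.TM_CCOEFF_NORMED);_,m,_,l=cv2.minMaxLoc(r);print("counterpoise shift",l[0]+198-210,l[1]+175-188,m)
# expected
d=np.array([.213,-.977,0]);fence=np.array([.642,-.061,0]);piv=fence-.145*d+[0,0,.078]
def rot(p,t): 
    v=np.array(p)-piv;x=v@d;z=v[2];return piv+v-x*d-[0,0,z]+d*(x*np.cos(t)+z*np.sin(t))+np.array([0,0,z*np.cos(t)-x*np.sin(t)])
cp=piv-.079*d
print("cp px",w2pix("scene",cp),"tipped",w2pix("scene",rot(cp,.1)))
k=fence-.025*d+[0,0,.116]
print("knob mid level",w2pix("scene",k),"tipped",w2pix("scene",rot(k,.1)))
hsv=cv2.cvtColor(c,cv2.COLOR_BGR2HSV)
sub=c[145:175,235:265].astype(int);mask=(sub[:,:,2]-sub[:,:,0]>20)&(sub.sum(2)<230);ys,xs=np.nonzero(mask);print("dark brown",xs.mean()+235,ys.mean()+145,ys.min()+145,ys.max()+145,len(xs))
z=np.vstack([np.hstack([cv2.resize(i[y:y+75,x:x+100],(400,300),interpolation=cv2.INTER_CUBIC) for i in(a,c)]) for y,x in((145,190),)])
cv2.imwrite("pics/m4.png",z)
E
```

```text
counterpoise shift 0 -2 0.8259713649749756
cp px [223.83993839 192.93354598] tipped [223.79333391 190.813905  ]
knob mid level [249.10899623 152.84333299] tipped [249.51607982 155.47510188]
dark brown 248.84 156.08 147 159 25
```

View pics/m4.png

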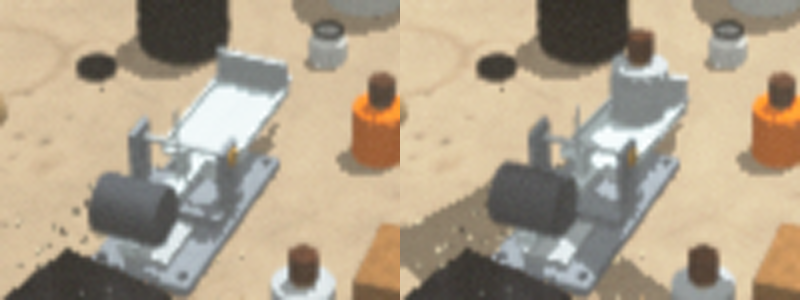

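Compared with the start, the counterpoise has risen by 2 px (2.1 px expected for a full tip), and the knob at (249,156) matches the tipped prediction. So the left-hand weight should be the hollow one. I'll fetch it.

```bash
python3 -m creep '[{"dp":[-2,1.9,0],"twist":[0,0.3,0],"claw":60},{"dp":[-3.2,3,0],"twist":[0,0,0],"claw":60},{"dp":[-3.2,3,0],"twist":[0,0,0],"claw":60},{"dp":[-3.2,3,0],"twist":[0,0,0],"claw":60},{"dp":[-3.2,3,0],"twist":[0,0,0],"claw":60},{"dp":[-2.8,2.6,0],"twist":[0,0,0],"claw":60},{"dp":[-1,1,0],"twist":[0,0,0],"claw":60},{"dp":[0,0,0],"twist":[0,0,0],"claw":60},{"dp":[0,0,0],"twist":[0,0,0],"claw":60}]'
python3 -c "from h import *;need(.4473,.1405,.0545)"
```

```text
time: 12.45
eef_pos: [0.4416, 0.1379, 0.1796]
tcp_rot: [2.095, 0.227, -2.127]
ft_force: [-0.1, -0.9, -0.2]
gripper_width: 0.0651
dp cm [  0.57   0.26 -12.51] twist [-0.05 -0.87  0.19] F [-0.13 -0.88 -0.23] w 0.0651
```

```bash
python3 -m creep '[{"dp":[0.6,0.3,-1],"twist":[0,-0.9,0.2],"claw":60},{"dp":[0,0,-2.5],"twist":[0,0,0],"claw":60},{"dp":[0,0,-2.5],"twist":[0,0,0],"claw":60},{"dp":[0,0,-2],"twist":[0,0,0],"claw":60},{"dp":[0,0,0],"twist":[0,0,0],"claw":60},{"dp":[0,0,0],"twist":[0,0,0],"claw":60}]'
python3 - <<'E'
from h import *
need(.4473,.1405,.0545)
im=vision.get_image("wrist");cv2.imwrite("pics/w5.png",im[:,:,::-1])
s=telemetry.sense();R=Ro.from_rotvec(s["tcp_rot"]).as_matrix();p=vision.camera_params("wrist");M=np.array(p["mount"]);K=np.array(p["intrinsics"])
q=K@(np.linalg.inv(M)@np.append(R.T@(np.array([.4473,.1405,.078])-s["eef_pos"]),1))[:3];print("pred",q[:2]/q[2])
E
```

```text
time: 13.05
eef_pos: [0.4555, 0.1354, 0.0982]
tcp_rot: [2.117, 0.218, -2.105]
ft_force: [-0.3, 0.2, -0.0]
gripper_width: 0.0654
dp cm [-0.82  0.51 -4.37] twist [0.06 0.34 0.4 ] F [-0.3   0.22 -0.02] w 0.0654
pred [247.96744235 245.83473306]
```

View pics/w5.png

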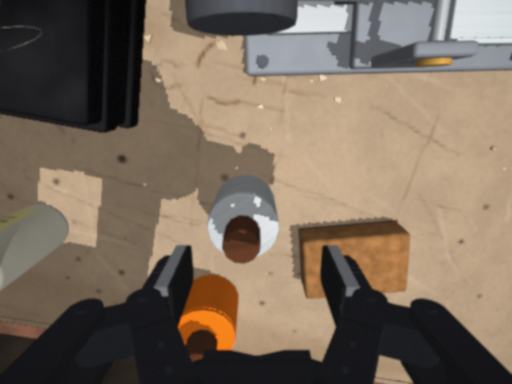

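Knob seen at (242,246), predicted at (248,246), so I'll correct for that.

```bash
python3 -c "
from h import *;p=wpix(242,246,.078);print(p);need(p[0],p[1],.0545)"
```

```text
[0.446456   0.14400048 0.078     ]
dp cm [-0.89  0.86 -4.37] twist [0.06 0.34 0.4 ] F [-0.72 -0.04 -0.62] w 0.0654
```

```bash
python3 -m creep '[{"dp":[-0.85,0.75,0],"twist":[0,0.3,0.4],"claw":60},{"dp":[0,0,-1.5],"twist":[0,0,0],"claw":60},{"dp":[0,0,-1.2],"twist":[0,0,0],"claw":60},{"dp":[0,0,0],"twist":[0,0,0],"claw":60},{"dp":[0,0,0],"twist":[0,0,0],"claw":60}]'
python3 -c "from h import *;need(.4465,.1425,.0545)"
```

```text
time: 13.6
eef_pos: [0.4495, 0.1443, 0.0753]
tcp_rot: [2.116, 0.227, -2.1]
ft_force: [0.5, 0.6, -0.6]
gripper_width: 0.065
dp cm [-0.3  -0.18 -2.08] twist [-0.03  0.43 -0.02] F [ 0.54  0.61 -0.56] w 0.065
```

```bash
python3 -m creep '[{"dp":[-0.3,-0.2,-0.5],"twist":[0,0.4,0],"claw":60},{"dp":[0,0,-0.8],"twist":[0,0,0],"claw":60},{"dp":[0,0,-0.5],"twist":[0,0,0],"claw":60},{"dp":[0,0,0],"twist":[0,0,0],"claw":60}]'
python3 -c "from h import *;need(.4465,.1425,.0545)"
```

```text
time: 14.0
eef_pos: [0.4471, 0.1424, 0.0572]
tcp_rot: [2.11, 0.228, -2.106]
ft_force: [-0.5, 0.4, -0.0]
gripper_width: 0.0657
dp cm [-0.06  0.01 -0.27] twist [-0.05  0.12 -0.03] F [-0.54  0.41 -0.03] w 0.0657
```

```bash
python3 -m creep '[{"dp":[0,0,-0.2],"twist":[0,0,0],"claw":60},{"dp":[0,0,0],"twist":[0,0,0],"claw":255},{"dp":[0,0,0],"twist":[0,0,0],"claw":255},{"dp":[0,0,0],"twist":[0,0,0],"claw":255},{"dp":[0,0,0],"twist":[0,0,0],"claw":255},{"dp":[0,0,0],"twist":[0,0,0],"claw":255},{"dp":[0,0,0],"twist":[0,0,0],"claw":255}]'
python3 -m creep '[{"dp":[0,0,1],"twist":[0,0,0],"claw":255},{"dp":[0,0,2],"twist":[0,0,0],"claw":255},{"dp":[0,0,3],"twist":[0,0,0],"claw":255},{"dp":[0,0,4],"twist":[0,0,0],"claw":255},{"dp":[0,0,3],"twist":[0,0,0],"claw":255},{"dp":[0,0,0],"twist":[0,0,0],"claw":255},{"dp":[0,0,0],"twist":[0,0,0],"claw":255}]'
for i in 1 2 3 4 5; do python3 -m creep '[{"dp":[0,0,0],"twist":[0,0,0],"claw":255}]' | grep ft; done
python3 -c "from h import *;need(.5342,-.258,.187)"
```

```text
time: 14.7
eef_pos: [0.4472, 0.1425, 0.0551]
tcp_rot: [2.111, 0.228, -2.106]
ft_force: [-0.2, 0.2, -0.5]
gripper_width: 0.0222
time: 15.4
eef_pos: [0.4437, 0.1418, 0.1912]
tcp_rot: [2.106, 0.228, -2.11]
ft_force: [-0.2, 0.0, -1.3]
gripper_width: 0.0223
ft_force: [0.7, 0.3, -2.0]
ft_force: [0.2, 0.5, -1.9]
ft_force: [-1.6, 0.6, -1.9]
ft_force: [-0.8, 0.2, -2.1]
ft_force: [-0.0, 0.7, -1.5]
dp cm [  9.36 -39.93   0.09] twist [ 0.07 -0.62 -0.01] F [-0.01  0.66 -1.5 ] w 0.022
```

```bash
python3 -m creep '[{"dp":[0.5,-2,0],"twist":[0,-0.6,0],"claw":255},{"dp":[0.9,-4,0],"twist":[0,0,0],"claw":255},{"dp":[0.9,-4,0],"twist":[0,0,0],"claw":255},{"dp":[0.9,-4,0],"twist":[0,0,0],"claw":255},{"dp":[0.9,-4,0],"twist":[0,0,0],"claw":255},{"dp":[0.9,-4,0],"twist":[0,0,0],"claw":255},{"dp":[0.9,-4,0],"twist":[0,0,0],"claw":255},{"dp":[0.9,-4,0],"twist":[0,0,0],"claw":255},{"dp":[0.9,-4,0],"twist":[0,0,0],"claw":255},{"dp":[0.5,-2,0],"twist":[0,0,0],"claw":255}]'
python3 -m creep '[{"dp":[0,0,0],"twist":[0,0,0],"claw":255},{"dp":[0,0,0],"twist":[0,0,0],"claw":255}]'
python3 -c "from h import *;need(.5342,-.258,.0625)"
```

```text
time: 16.9
eef_pos: [0.5215, -0.2298, 0.1827]
tcp_rot: [2.101, 0.236, -2.109]
ft_force: [-0.7, 1.1, -2.0]
gripper_width: 0.0219
time: 17.1
eef_pos: [0.5211, -0.2327, 0.1814]
tcp_rot: [2.102, 0.233, -2.113]
ft_force: [-1.0, -0.4, -1.0]
gripper_width: 0.0222
dp cm [  1.31  -2.53 -11.89] twist [-0.12 -0.32 -0.17] F [-1.02 -0.44 -1.04] w 0.0222
```

```bash
python3 -m creep '[{"dp":[0.9,-1.8,0],"twist":[-0.1,-0.3,-0.2],"claw":255},{"dp":[0.4,-0.7,-2],"twist":[0,0,0],"claw":255},{"dp":[0,0,-2.5],"twist":[0,0,0],"claw":255},{"dp":[0,0,-2.5],"twist":[0,0,0],"claw":255},{"dp":[0,0,-1.5],"twist":[0,0,0],"claw":255},{"dp":[0,0,0],"twist":[0,0,0],"claw":255},{"dp":[0,0,0],"twist":[0,0,0],"claw":255}]'
python3 -c "from h import *;need(.5342,-.258,.0625)"
```

```text
time: 17.8
eef_pos: [0.5346, -0.2499, 0.0943]
tcp_rot: [2.105, 0.237, -2.106]
ft_force: [-0.2, 0.3, -0.5]
gripper_width: 0.0217
dp cm [-0.04 -0.81 -3.18] twist [-0.15 -0.02 -0.4 ] F [-0.15  0.26 -0.54] w 0.0217
```

```bash
python3 -m creep '[{"dp":[0,-0.8,0],"twist":[-0.1,0,-0.4],"claw":255},{"dp":[0,0,-1],"twist":[0,0,0],"claw":255},{"dp":[0,0,-1],"twist":[0,0,0],"claw":255},{"dp":[0,0,-0.6],"twist":[0,0,0],"claw":255},{"dp":[0,0,0],"twist":[0,0,0],"claw":255},{"dp":[0,0,0],"twist":[0,0,0],"claw":255}]'
python3 -c "from h import *;need(.5342,-.258,.0612)"
```

```text
time: 18.4
eef_pos: [0.5368, -0.2597, 0.0701]
tcp_rot: [2.112, 0.223, -2.102]
ft_force: [0.2, 0.2, -1.7]
gripper_width: 0.0222
dp cm [-0.26  0.17 -0.89] twist [0.15 0.27 0.01] F [ 0.24  0.22 -1.75] w 0.0222
```

```bash
python3 -m creep '[{"dp":[-0.25,0.2,-0.3],"twist":[0.1,0.3,0],"claw":255},{"dp":[0,0,-0.3],"twist":[0,0,0],"claw":255},{"dp":[0,0,-0.2],"twist":[0,0,0],"claw":255},{"dp":[0,0,0],"twist":[0,0,0],"claw":255}]'
python3 -c "from h import *;need(.5342,-.258,.0612)"
python3 -m creep '[{"dp":[0,0,-0.1],"twist":[0,0,0],"claw":255},{"dp":[0,0,0],"twist":[0,0,0],"claw":255}]'
python3 -c "from h import *;need(.5342,-.258,.0612)"
```

```text
time: 18.8
eef_pos: [0.5342, -0.2575, 0.0618]
tcp_rot: [2.107, 0.226, -2.109]
ft_force: [-0.6, 0.1, -1.8]
gripper_width: 0.0221
dp cm [-0.   -0.05 -0.06] twist [ 0.05 -0.03  0.01] F [-0.6   0.08 -1.76] w 0.0221
time: 19.0
eef_pos: [0.5343, -0.2575, 0.0608]
tcp_rot: [2.107, 0.226, -2.108]
ft_force: [0.1, 0.0, -1.8]
gripper_width: 0.0218
dp cm [-0.01 -0.05  0.04] twist [ 0.06 -0.02  0.01] F [ 0.13  0.04 -1.82] w 0.0218
```

```bash
python3 -m creep '[{"dp":[0,0,-0.1],"twist":[0,0,0],"claw":255},{"dp":[0,0,0],"twist":[0,0,0],"claw":255}]'
python3 -m creep '[{"dp":[0,0,0],"twist":[0,0,0],"claw":255}]'
```

```text
time: 19.2
eef_pos: [0.5349, -0.2577, 0.0609]
tcp_rot: [2.108, 0.225, -2.107]
ft_force: [0.1, -0.0, -1.8]
gripper_width: 0.0218
time: 19.3
eef_pos: [0.535, -0.2578, 0.061]
tcp_rot: [2.108, 0.225, -2.107]
ft_force: [0.8, -0.2, -1.5]
gripper_width: 0.0221
```

It no longer goes lower, so it's standing on the lid. I'll release, retreat and check.

```bash
python3 -m creep '[{"dp":[0,0,0],"twist":[0,0,0],"claw":60},{"dp":[0,0,0],"twist":[0,0,0],"claw":60},{"dp":[0,0,0],"twist":[0,0,0],"claw":60},{"dp":[0,0,0],"twist":[0,0,0],"claw":60},{"dp":[0,0,0],"twist":[0,0,0],"claw":60},{"dp":[0,0,2],"twist":[0,0,0],"claw":60},{"dp":[0,0,4],"twist":[0,0,0],"claw":60},{"dp":[0,0,4],"twist":[0,0,0],"claw":60},{"dp":[0,0,4],"twist":[0,0,0],"claw":60},{"dp":[0,0,2],"twist":[0,0,0],"claw":60}]'
python3 -m creep '[{"dp":[-2,-4,0],"twist":[0,0,0],"claw":60},{"dp":[-2,-4,0],"twist":[0,0,0],"claw":60},{"dp":[-2,-4,0],"twist":[0,0,0],"claw":60},{"dp":[-2,-4,0],"twist":[0,0,0],"claw":60},{"dp":[-2,-4,0],"twist":[0,0,0],"claw":60},{"dp":[-2,-4,0],"twist":[0,0,0],"claw":60},{"dp":[-2,-4,0],"twist":[0,0,0],"claw":60},{"dp":[0,0,0],"twist":[0,0,0],"claw":60},{"dp":[0,0,0],"twist":[0,0,0],"claw":60},{"dp":[0,0,0],"twist":[0,0,0],"claw":60}]'
python3 - <<'E'
from h import *
b=vision.get_image("top")[:,:,::-1];c=vision.get_image("scene")[:,:,::-1];cv2.imwrite("pics/scene6.png",c);cv2.imwrite("pics/top6.png",b)
a=cv2.imread("pics/scene0.png")
r=cv2.matchTemplate(c[175:220,198:250],a[188:206,210:238],cv2.TM_CCOEFF_NORMED);_,m,_,l=cv2.minMaxLoc(r);print("counterpoise shift",l[0]-12,l[1]-13,m)
cv2.imwrite("pics/m6.png",np.hstack([cv2.resize(b[100:250,200:400],(400,300),interpolation=cv2.INTER_CUBIC),cv2.resize(c[140:230,200:320],(400,300),interpolation=cv2.INTER_CUBIC)]))
E
```

```text
time: 20.3
eef_pos: [0.5312, -0.2556, 0.2215]
tcp_rot: [2.103, 0.232, -2.117]
ft_force: [0.4, -0.4, 0.8]
gripper_width: 0.0656
time: 21.3
eef_pos: [0.3872, -0.5458, 0.2292]
tcp_rot: [2.107, 0.225, -2.1]
ft_force: [-0.1, 0.2, 0.0]
gripper_width: 0.0653
counterpoise shift 0 -2 0.8568243980407715
```

View pics/m6.png

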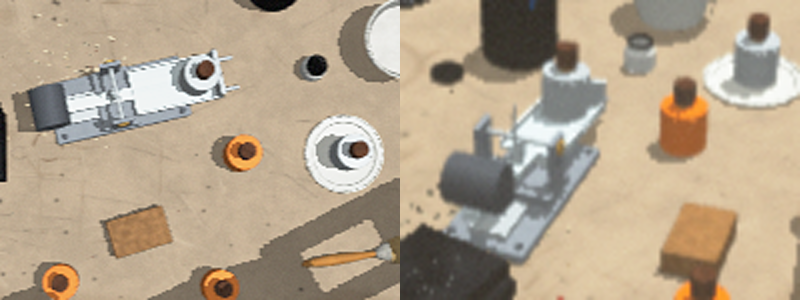

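```bash
python3 -c "
from h import *
print(pix2w('top',200+358/2,100+150/2,.084),pix2w('top',200+344/2,100+153/2,.006))"
```

```text
[ 0.53191718 -0.25572951  0.084     ] [ 0.53457732 -0.25893511  0.006     ]
```

Only about 4 mm off the lid's centre, and the beam is tipped fully, so I'll hand in.

```bash
python3 -c "
from cell import robot;print(robot.close_job())"
```

```text
the job is handed in; nothing more can be done
None
```

The full press weight is on the balance platform with the beam tipped down, and the hollow one is upright on the tub lid. I handed the job in at about 21 s; no verdict is reported.

- **Full weight:** I lifted the steel weight in the middle and read about 3.9 N, which fits 400 g. I felt for the fence with it, lowered it and let go. After release the beam tipped and stayed tipped: the counterpoise has risen 2 px in the scene camera, against 2.1 px expected for a full tip.
- **Hollow weight:** The left-hand one read about 1.8 N in the hand, which fits 170 g, so it went straight to the lid without a test on the balance. It stands about 4 mm from the lid's centre in the final image.
- **Push on the fence:** Contact showed at about 1 to 1.5 N. One confirming push then reached 6.9 N, above the advised 3 to 5 N and close to the 7 N at which the fence slips. The tool moved on about 0.6 mm in that push, so any shift should be well under the 3 mm limit, but the cameras could not confirm that.
- **Other things:** In the final crops the sanding block, ink pot, brush and orange look-alikes seem to be where they were. I did not check the glue bottle and filling knife again at the end.

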